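Refit the sprung divider in the breakfast tray

TASK

Put the sprung wooden divider back across the breakfast tray, in the middle pair of slots, so that both rubber feet have sprung home into their slots and the board stands level and upright on the tray's floor; then let go of it. Ease it in by its spring: do not force the tray's sides, and leave the jam jars, the tin and the mug standing where they are.

Things in the scene. Friction and masses are not known exactly. Their poses are not given: they have to be found in the camera images.
- divider: Wooden board 236 mm long (y), 16 mm thick (x), 54 mm high (z), about 0.2 kg, standing on its lower edge; origin: middle of the lower edge. A spring rod is clamped in a bore along it, 28 mm above the lower edge; it is 312 mm long when free and has at each end a black rubber foot, 16 mm thick with a half-ball tip. The foot at +y is fixed on the rod, the one at -y (brass collar, steel coil) is sprung.
- plain_end (a point): middle of the board's +y end face, on the rod's axis, 118 mm from the board's middle. The rod is clamped further to one end or the other each time, which is not measured: the fixed foot's tip stands 27 to 39 mm out from this point, and the free sprung tip then 49 to 37 mm out from the other end (76 mm together). The clamp holds.
- sprung_end (a point): middle of the board's -y end face, on the rod's axis, 118 mm from the board's middle; the sprung foot sticks out here. It yields up to 17.5 mm along y: 2 N at first, 0.5 N more per mm, about 11 N at the end, where it stops dead.
- tray: Open wooden tray fixed to the table, 250 mm (x) by 322 mm (y), 64 mm high, floor 6 mm thick; origin: centre of its underside. The slotted sides at +y and -y are 16 mm thick, 290 mm apart inside, with three facing pairs of slots at x = -55, 0, +55 mm. The divider fits either way round. The slot bottoms of a pair are 306 mm apart.
- sides: the tray's two upright slotted sides, at its +y and -y, 64 mm high; origin and axes as the tray's. They are thin behind the slots and must not be pushed with more than 22 N, the two counted together; the spring alone takes at most half of that.
- slot_left (a point): centre of the mouth of the middle slot in the tray's +y side, on its inner face, 35 mm above the underside. Slots are blind, with a dark bottom: 20 mm wide (x), 8 mm deep, from 22 to 48 mm above the underside, closed above (the rim is 16 mm higher) and below. The feet's axis is 34 mm above the underside when the board stands on the tray's floor.
- slot_right (a point): the same for the -y side. To enter: sprung foot into either middle slot with the board sloping about 15 degrees, its other end above the other rim; push the board against its spring, swing the fixed end down inside the other side (level, that takes 14 mm of spring travel), let it out into its slot.
- jam_a: small dark red jam jar in the tray, 44 mm across, 42 mm high; origin at the middle of its underside
- jam_b: small orange jam jar in the tray, 44 mm across, 42 mm high; origin at the middle of its underside
- tin: flat green and white sweetener tin in the tray, 41 x 63 mm and 22 mm high; origin at the middle of its underside
- mug: white mug on the table, 82 mm across, 92 mm high; origin at the middle of its underside

How it is judged (in metres and radians):
On the way, in this order (a step that is already met when the one before it is completed fails the run):
1. the divider is lifted off the table (height (world z) of divider above 0.03 m), for 0.1 s.
2. the board is down between the sides with its spring pressed in (z of plain_end in the frame of tray between 0.02 and 0.045 m and z of sprung_end in the frame of tray between 0.02 and 0.045 m and contact force between divider and sides above 6 N).
At the end, for the whole second after the job is handed in: The divider is released, at rest and upright (0.06 rad), either way round, sprung between the two middle slots: spring let out (both sides together carry 6 to 15 N), both ends within 4 mm of the slots' centre line and, in height, of standing on the floor; board within 12 mm of the tray's middle (x of plain_end in the frame of tray between -0.004 and 0.004 m and z of plain_end in the frame of tray between 0.03 and 0.038 m and x of sprung_end in the frame of tray between -0.004 and 0.004 m and z of sprung_end in the frame of tray between 0.03 and 0.038 m and y of divider in the frame of tray between -0.012 and 0.012 m and contact force between divider and sides between 6 and 15 N and angle between divider's own z axis and vertical below 0.06 rad and linear speed of divider below 0.01 m/s and angular speed of divider below 0.05 rad/s); the robot touches nothing.
It fails at once if the tray's slotted sides are pushed harder than 22 N, by the divider or by the robot (contact force between any of divider, the arm, the fingers and sides above 22 N).
It fails at once if a jar, the tin or the mug is shifted by more than 15 mm or tipped (distance of any of jam_a, jam_b, tin, mug from where it was at the start of the episode above 0.015 m or angle between any of jam_a, jam_b, tin, mug's own z axis and vertical above 0.25 rad).
It also fails if it takes over 69 s, if anything falls off the work surface, if the arm or the gripper's body presses on something with over 40 N, if the wrist force passes 120 N, or if a joint passes its speed limit or range.

ROBOT

A 6-joint arm with a two-finger parallel gripper is mounted at the origin on the work surface. World frame = base frame: x ahead of the robot, y to its left, z up, the work surface at z = 0. Lengths are in m, angles in degrees, forces in N, time in s.
With the tool pointing down it reaches from about 0.3 to 0.825 m from the base axis. Payload 5.4 kg.
Tool frame: the origin (TCP) lies at the very end of the fingers, on their centre line; the grasp point (between the pads) lies 19 mm behind it; z points along the fingers, y is the direction in which the jaws open and shut (so a half turn about z gives the same grasp; the last joint's range is limited). The gripper opens to 92 mm and grips with 3 to 60 N. Pads are 20 mm wide; open, the fingers measure 128 mm over their backs; the gripper's body (75 mm by 189 mm) begins 69 mm behind the grasp point.
Start: joints at [61.358, 9.076, 91.501, -0, 79.423, -12.038], TCP at [0.164, 0.551, 0.215] pointing down, gripper open.
Joint ranges: [-166.64, 166.64], [-54.1, 131.32], [10.49, 154.53], [-73.88, 253.88], [9.74, 151.15], [-171.62, 171.62]. Speed limits (degrees/s): [147.25, 147.25, 180, 180, 180, 180].

INTERFACE

Orientations are given as [roll, pitch, yaw] about the fixed x, y, z axes, in that order (R = Rz(yaw) Ry(pitch) Rx(roll)).
In Python, from workcell import manip, cams gives the robot as it stands.
- The arm moves only by the tool arm_command, never from a script. Its argument "targets" is a list of rows, each a list of 7 numbers: the shift along the world's x, y, z in m, then the turn, a rotation vector about the world's x, y, z in degrees, then the closure, from 0 (fully open) to 1 (shut). A call has 1 to 10 rows; each row shifts and turns the commanded pose from where the row before left it; what a row does not reach is not made up. A row lasts 1/10 s, in which the tool goes at most 50 mm and 8.59 degrees, less where a joint would pass 70% of its speed; a pose out of reach is approached as far as the arm can. A call is refused whole if a number of a shift passes 0.05 or a number of a turn 8.59, either way. A call with a gripper value outside its range is refused whole. The fingers move at their own pace and stop on an object; "newtons" is the grip in N (left out, the last holds). Time passes only in rows, so rows that do not move let the fingers close. It gives the time, the measured TCP pose, the force and the opening at its end, in the units of the state.
- manip.state(): the state, without advancing time (a new reading comes with each control period).
- cams.read_camera(name): name is "scene" or "top"; returns a dict with "img" (420x560x3 uint8, blue, green, red), "intrinsics" (3x3 intrinsics, pixels), "k1" (the pictures are not rectified: a ray, as slopes to the right and down, at radius r is drawn at 1 + k1 r^2 times it, then the intrinsics apply), "pose" (4x4, takes a point from camera to world coordinates). Camera axes: x right, y up, looking along -z (the intrinsics and any distortion apply to the point x, -y, -z); pixel columns grow to the right and rows downward; lengths in m; the calibration is good to about 2 mm. A picture is of the moment at which its call begins. There is no depth.
- manip.job_done(): hands the job in, once; it reports no verdict.
The state is a dict: "t": time; "qpos": joint angles; "qd": joint speeds; "joint_efforts": joint torques, N m; "tcp_pos": TCP position; "tool_rot": TCP orientation; "ft_force": force on the tool from outside, world axes, zero at the start; "torque": the same for the moment, N m; "opening": finger opening in m.
Only numpy, scipy, OpenCV 4.12 (cv2) and the standard library are available. Lean on these libraries where they do the work, as an engineer would, in place of code of your own. Each camera call takes 0.05 s, during which the arm holds its last target.

## Working session

There is one attempt and no reset: what is moved stays moved. The work goes in short steps, Python scripts to look and compute and a tool call to move; the robot and the scene stay as the last step left them, time stands still between calls to the robot, and variables do not carry over. Pictures are saved under pics/ and viewed, and the job is handed in when it is done.

Besides the shell and the picture viewer there is one more tool, called after "Call:" by a JSON object that holds its "name" and its "arguments". arm_command: Moves the arm, as the interface text tells. Its arguments: {"type":"object","properties":{"targets":{"type":"array"},"newtons":{"type":"number"}},"required":["targets"]}

```bash
mkdir -p pics; ls
python3 - <<'E'
from workcell import manip, cams
import cv2
s=manip.state();print(s)
for n in("scene","top"):
    c=cams.read_camera(n);cv2.imwrite(f"pics/{n}0.png",c["img"]);print(c["intrinsics"],c["k1"],c["pose"])
E
```

```text
pics
{'t': 0.0, 'qpos': array([ 6.13576935e+01,  9.11118727e+00,  9.15734653e+01, -3.82593968e-04,
        7.94218024e+01, -1.20381275e+01]), 'qd': array([ 0.01444703, -0.11203022,  0.11154164, -0.11624287,  0.02068981,
       -0.0623351 ]), 'joint_efforts': array([-5.90162872e-04, -3.85586786e+01, -3.22106481e+01,  6.99920207e-02,
        3.80809593e-02, -1.24847452e-04]), 'tcp_pos': array([0.16402672, 0.55044964, 0.21362197]), 'tool_rot': array([-1.79895808e+02, -2.18348136e-02,  1.63395872e+02]), 'ft_force': array([-1.00253187,  0.56728062, -0.59295229]), 'torque': array([ 0.00988547, -0.02783596, -0.04682478]), 'opening': 0.091842237011675}
[[401.6912699    0.         283.77998671]
 [  0.         401.6912699  215.23480315]
 [  0.           0.           1.        ]] -0.059413080293631786 [[ 0.49745945 -0.68611068  0.53083541  1.06641684]
 [ 0.86747757  0.39055724 -0.30813585 -0.2851588 ]
 [ 0.00409369  0.6137729   0.78947202  0.76179493]
 [ 0.          0.          0.          1.        ]]
[[404.30213819   0.         281.17139449]
 [  0.         404.30213819 207.08760334]
 [  0.           0.           1.        ]] -0.06426391014345027 [[-0.00538071  0.98219528 -0.18778572  0.39876681]
 [-0.9998476  -0.00840304 -0.01530223 -0.02334209]
 [-0.01660774  0.18767476  0.98209081  1.09612013]
 [ 0.          0.          0.          1.        ]]
```

View pics/scene0.png

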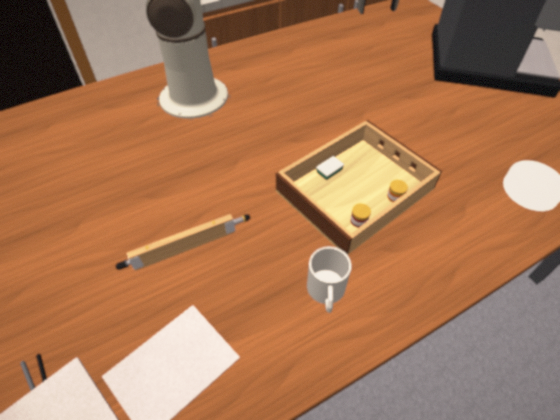

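View pics/top0.png

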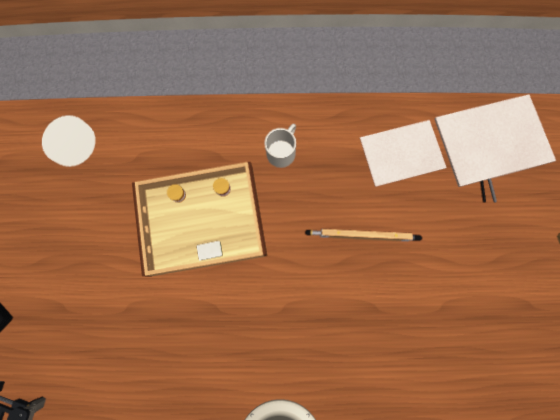

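```bash
cat > h.py <<'E'
from workcell import manip, cams
import cv2, numpy as np
from scipy.optimize import least_squares
def load(n):
    c=cams.read_camera(n); return c
def proj(c,P):
    P=np.atleast_2d(np.asarray(P,float)); T=np.linalg.inv(c["pose"])
    q=P@T[:3,:3].T+T[:3,3]; s=np.c_[q[:,0]/-q[:,2],-q[:,1]/-q[:,2]]
    r2=(s**2).sum(1,keepdims=True); s=s*(1+c["k1"]*r2); K=c["intrinsics"]
    return np.c_[s[:,0]*K[0,0]+K[0,2],s[:,1]*K[1,1]+K[1,2]]
def unproj(c,uv,z):
    uv=np.atleast_2d(np.asarray(uv,float)); K=c["intrinsics"]
    s=cv2.undistortPoints(uv.reshape(-1,1,2),K,np.array([c["k1"],0,0,0.])).reshape(-1,2)
    d=np.c_[s[:,0],-s[:,1],-np.ones(len(s))]@c["pose"][:3,:3].T; o=c["pose"][:3,3]
    z=np.broadcast_to(z,(len(s),)); t=(z-o[2])/d[:,2]; return o+d*t[:,None]
def crop(c,x0,y0,x1,y1,f,name,lines=()):
    im=c["img"][y0:y1,x0:x1]; im=cv2.resize(im,None,fx=f,fy=f,interpolation=cv2.INTER_CUBIC)
    for L in lines:
        p=((proj(c,L)+0.5-[x0,y0])*f).astype(int); cv2.polylines(im,[p.reshape(-1,1,2)],False,(255,0,255),1)
    for x in range((x0+9)//10*10,x1,10):
        l=6 if x%50 else 14; cv2.line(im,(int((x-x0+.5)*f),0),(int((x-x0+.5)*f),l),(0,255,0),1)
        if x%50==0: cv2.putText(im,str(x),(int((x-x0)*f)+2,24),0,.4,(0,255,0),1)
    for y in range((y0+9)//10*10,y1,10):
        l=6 if y%50 else 14; cv2.line(im,(0,int((y-y0+.5)*f)),(l,int((y-y0+.5)*f)),(0,255,0),1)
        if y%50==0: cv2.putText(im,str(y),(16,int((y-y0)*f)+4),0,.4,(0,255,0),1)
    cv2.imwrite("pics/"+name,im)
E
python3 - <<'E'
from h import *
import pickle
a=load("top");b=load("scene");pickle.dump((a,b),open("c0.pkl","wb"))
crop(a,120,150,280,285,5,"t_tray.png");crop(a,295,210,435,260,5.7,"t_div.png")
crop(b,105,205,265,280,5,"s_div.png");crop(b,260,110,450,260,4,"s_tray.png")
E
```

```text
(no output)
```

View pics/t_tray.png

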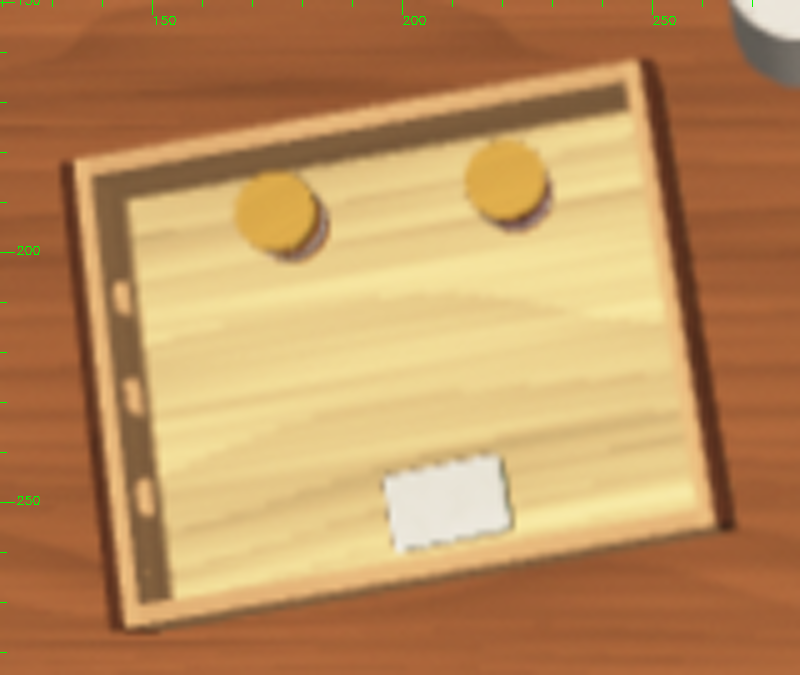

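View pics/t_div.png

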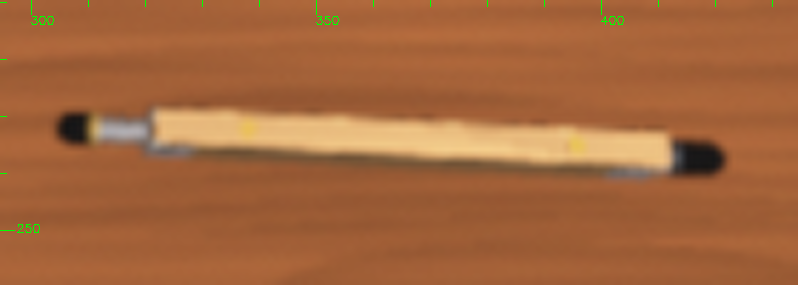

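View pics/s_div.png

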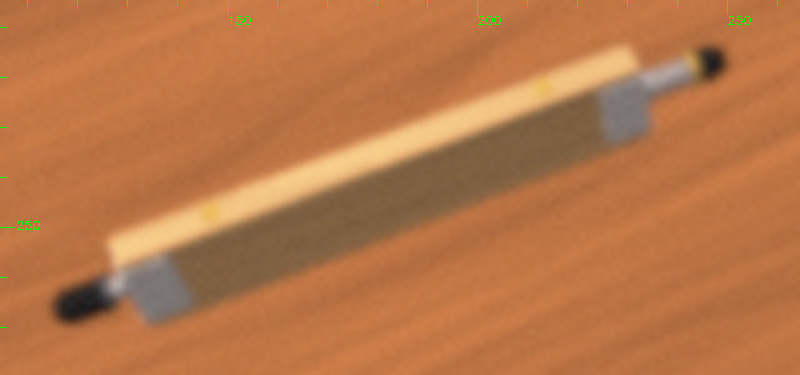

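View pics/s_tray.png

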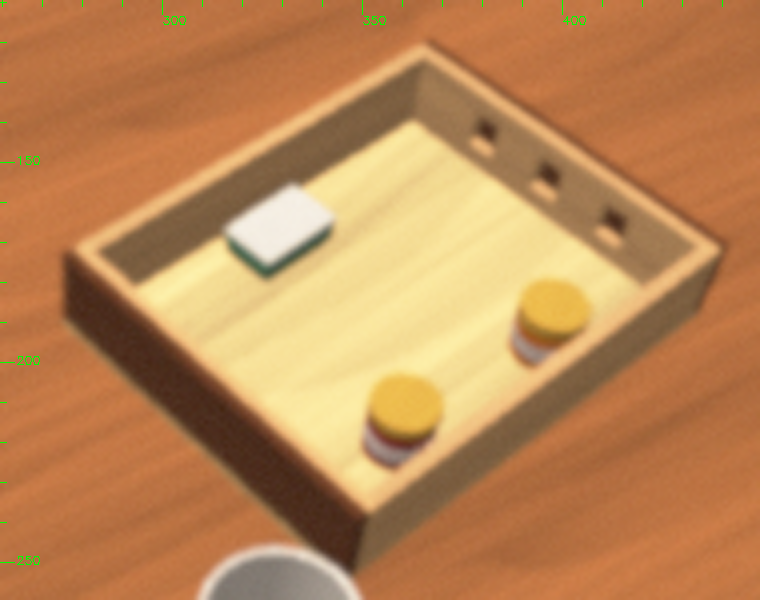

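```bash
cat > fit0.py <<'E'
from h import *
import pickle
a,b=pickle.load(open("c0.pkl","rb"))
def rt(p,L):
    x,y,w=p;c,s=np.cos(w),np.sin(w);L=np.atleast_2d(L).astype(float);return np.c_[x+c*L[:,0]-s*L[:,1],y+s*L[:,0]+c*L[:,1],L[:,2]]
def fit(L,obs,p0):
    f=lambda p:np.concatenate([(proj(c,rt(p,L))-uv).ravel() for c,uv in obs])
    r=least_squares(f,p0);return r.x,np.abs(r.fun).max(),np.sqrt((r.fun**2).mean())
T=np.array([[.125,.161,.064],[.125,-.161,.064],[-.125,-.161,.064],[-.125,.161,.064]])
at=np.array([[73,162],[640,60],[717,527],[125,628]])/5+[120,150]-.5
bt=np.array([[722,247],[367,515],[75,248],[428,43]])/4.+[260,110]-.5
D=np.array([[-.008,-.118,.054],[.008,-.118,.054],[-.008,.118,.054],[.008,.118,.054]]) # div frame; +x div ~ -x world
ad=np.array([[155,108],[153,147],[670,133],[668,170]])/5.7+[295,210]-.5
bd=np.array([[640,70],[630,43],[118,268],[108,238]])/5+[105,205]-.5
if __name__=="__main__":
    for nm,L,ua,ub,p0 in(("tray",T,at,bt,[.45,.2,0.]),("div",D,ad,bd,[.4,-.2,3.14])):
        for k,o in(("top",[(a,ua)]),("scene",[(b,ub)]),("both",[(a,ua),(b,ub)])):
            p,m,r=fit(L,o,p0);print(nm,k,p[:2].round(4),np.degrees(p[2]).round(2),m.round(2),r.round(2))
        if nm=="div":
            for c,sc,o in((a,np.array([[57,128],[724,158]])/5.7+[295,210]-.5,0),(b,np.array([[726,62],[54,305]])/5+[105,205]-.5,0)):
                P=unproj(c,sc,.028);w=p[2];d=(P[:,:2]-p[:2]);print("tips local y",d@[-np.sin(w),np.cos(w)],"x",d@[np.cos(w),np.sin(w)])
    print(unproj(a,np.array([[275,211],[505,180]])/5.+[120,150]-.5,.042), unproj(a,np.array([[447,503]])/5.+[120,150]-.5,.022))
    print("mug",unproj(a,[[280.5,147.]],.092))
E
python3 fit0.py
```

```text
tray top [0.571  0.2127] 9.58 2.93 1.94
tray scene [0.571  0.2151] 9.9 2.5 1.63
tray both [0.5712 0.2138] 9.75 3.22 1.83
div top [ 0.5252 -0.2285] 176.79 0.45 0.29
div scene [ 0.5271 -0.2282] 176.57 0.58 0.27
div both [ 0.5261 -0.2283] 176.69 0.8 0.38
tips local y [-0.16022792  0.15130132] x [ 0.00015361 -0.00090507]
tips local y [-0.15926433  0.14977094] x [-0.00307012  0.00423746]
[[0.64506929 0.28078248 0.042     ]
 [0.66092168 0.15620139 0.042     ]] [[0.48903292 0.18675322 0.022     ]]
mug [[ 0.75024179 -0.00680446  0.092     ]]
```

```bash
cat > fit1.py <<'E'
from fit0 import *
def f(q,obs):
    L=T.copy();L[:,0]=np.sign(L[:,0])*q[3];L[:,1]=np.sign(L[:,1])*q[4]
    return np.concatenate([(proj(c,rt(q[:3],L))-uv).ravel() for c,uv in obs])
for o in([(a,at)],[(b,bt)],[(a,at),(b,bt)]):
    r=least_squares(f,[.57,.21,.17,.125,.155],args=(o,));print(r.x.round(4),np.degrees(r.x[2]),np.abs(r.fun).max())
q=r.x
def box(x,y,z):return rt(q[:3],[[x,y,z],[x,-y,z],[-x,-y,z],[-x,y,z],[x,y,z]])
Ls=[box(.125,.161,.064),box(.125,.161,0),box(.115,.145,.064),box(.115,.145,.006)]
for s in(1,-1):
  for x in(-.055,0,.055):
    Ls.append(rt(q[:3],[[x+.01,s*.145,.022],[x-.01,s*.145,.022],[x-.01,s*.145,.048],[x+.01,s*.145,.048],[x+.01,s*.145,.022]]))
crop(a,120,150,280,285,5,"t_tray1.png",Ls);crop(b,260,110,450,260,4,"s_tray1.png",Ls)
E
python3 fit1.py
```

```text
[0.5708 0.2125 0.1682 0.1252 0.1538] 9.63958155128673 0.2176129056754803
[0.5724 0.2132 0.1658 0.1237 0.1542] 9.498719052920698 0.6539943036383988
[0.5715 0.2129 0.1666 0.1246 0.154 ] 9.543679928047625 0.7382180373289771
```

View pics/t_tray1.png

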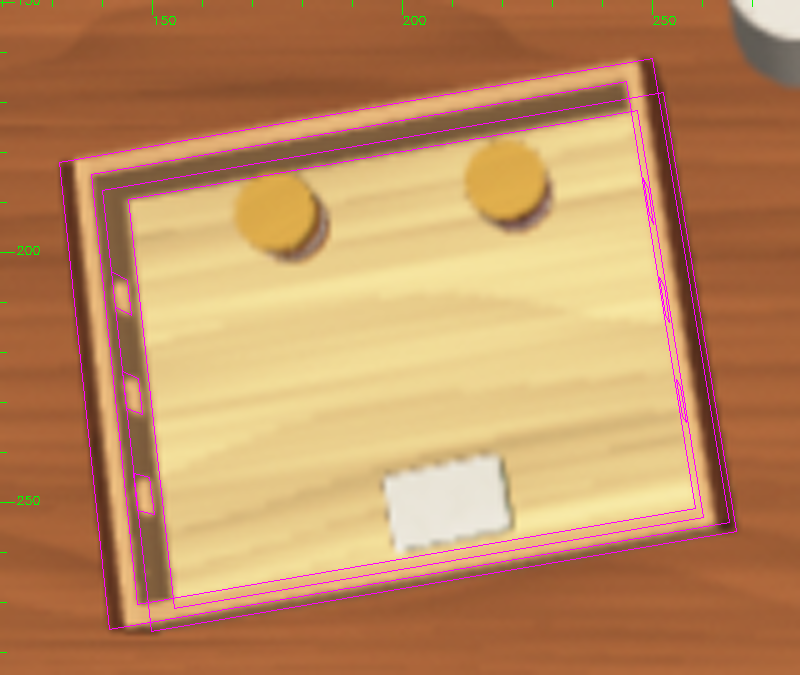

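View pics/s_tray1.png

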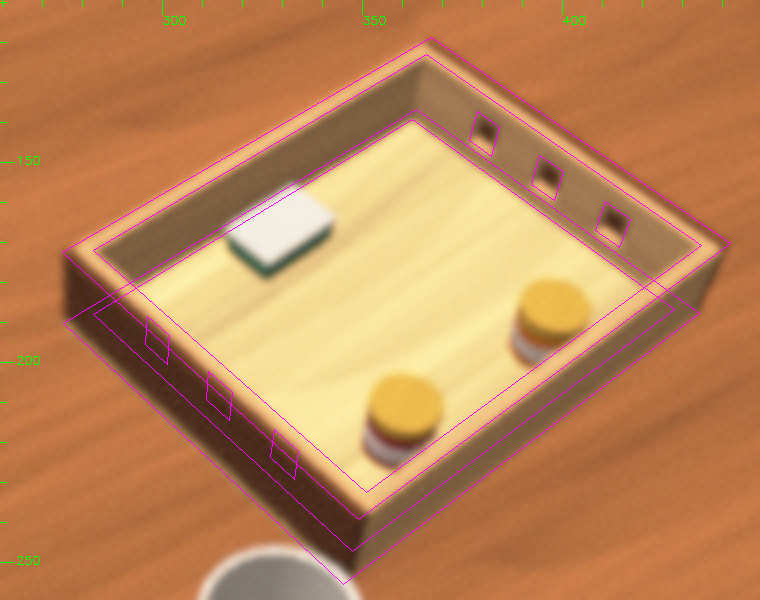

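Call:
{"name": "arm_command", "arguments": {"targets": [[0.0201,-0.0433,0,0,0,-4.26,0],[0.0201,-0.0433,0,0,0,-4.26,0],[0.0201,-0.0433,0,0,0,-4.26,0],[0.0201,-0.0433,0,0,0,-4.26,0],[0.0201,-0.0433,0,0,0,-4.26,0],[0.0201,-0.0433,0,0,0,-4.26,0],[0.0201,-0.0433,0,0,0,-4.26,0],[0.0201,-0.0433,0,0,0,-4.26,0],[0.0201,-0.0433,0,0,0,-4.26,0]]}}

```text
t: 1.1
tcp_pos: [0.3455, 0.1596, 0.2147]
tool_rot: [180.0, 0.0, 124.9]
ft_force: [1.0, -0.4, 0.3]
opening: 0.0917
```

Call:
{"name": "arm_command", "arguments": {"targets": [[0.0201,-0.0433,0,0,0,-4.26,0],[0.0201,-0.0433,0,0,0,-4.26,0],[0.0201,-0.0433,0,0,0,-4.26,0],[0.0201,-0.0433,0,0,0,-4.26,0],[0.0201,-0.0433,0,0,0,-4.26,0],[0.0201,-0.0433,0,0,0,-4.26,0],[0.0201,-0.0433,0,0,0,-4.26,0],[0.0201,-0.0433,0,0,0,-4.26,0],[0.0201,-0.0433,0,0,0,-4.26,0],[0,0,0,0,0,0,0]]}}

```text
t: 2.1
tcp_pos: [0.5267, -0.233, 0.213]
tool_rot: [-179.9, 0.0, 86.4]
ft_force: [-0.5, 1.0, 0.9]
opening: 0.0923
```

Call:
{"name": "arm_command", "arguments": {"targets": [[0,0,0,0,0,0,0],[0,0,0,0,0,0,0]]}}

```text
t: 2.3
tcp_pos: [0.5258, -0.2273, 0.2145]
tool_rot: [-180.0, -0.0, 86.8]
ft_force: [0.3, -0.1, -0.6]
opening: 0.0918
```

Call:
{"name": "arm_command", "arguments": {"targets": [[0,-0.0005,-0.05,0,0,0,0],[0,0,-0.04,0,0,0,0],[0,0,-0.03,0,0,0,0.3],[0,0,0,0,0,0,0.3],[0,0,0,0,0,0,0.3]]}}

```text
t: 2.8
tcp_pos: [0.5263, -0.228, 0.0957]
tool_rot: [180.0, 0.0, 86.8]
ft_force: [0.1, 0.1, 0.3]
opening: 0.0702
```

Run:
```python
from h import *
print(manip.state()["tcp_pos"],manip.state()["opening"])
a=load("top");crop(a,270,150,450,285,4.4,"t1.png");b=load("scene");crop(b,90,120,280,300,4,"s1.png")
```

```text
[ 0.52627496 -0.22803893  0.09567479] 0.07021198458982676
```

View pics/t1.png

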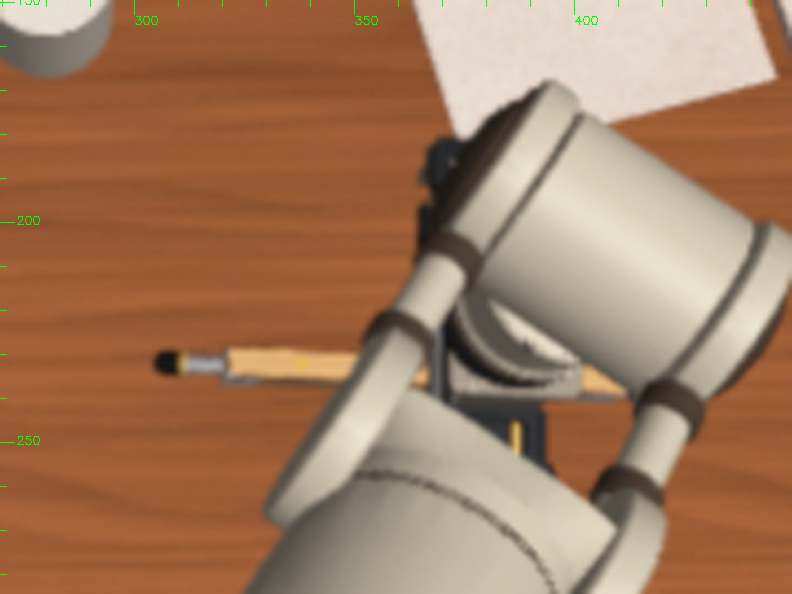

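View pics/s1.png

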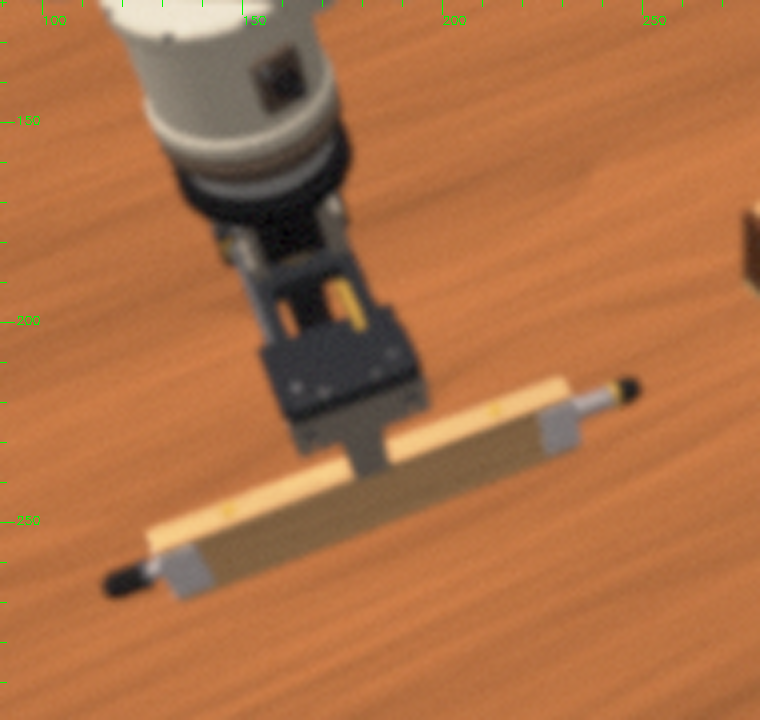

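Call:
{"name": "arm_command", "arguments": {"targets": [[0,0,-0.04,0,0,0,0.3],[0,0,-0.03,0,0,0,0.3],[0,0,-0.0135,0,0,0,0.3],[0,0,0,0,0,0,0.5],[0,0,0,0,0,0,0.7],[0,0,0,0,0,0,1],[0,0,0,0,0,0,1],[0,0,0,0,0,0,1],[0,0,0,0,0,0,1]], "newtons": 50}}

```text
t: 3.8
tcp_pos: [0.5264, -0.2291, 0.0116]
tool_rot: [180.0, 0.0, 86.7]
ft_force: [0.5, -0.2, 0.2]
opening: 0.0185
```

Call:
{"name": "arm_command", "arguments": {"targets": [[0,0,0,0,0,0,1],[0,0,0,0,0,0,1],[0,0,0.01,0,0,0,1],[0,0,0.03,0,0,0,1],[0,0,0.04,0,0,0,1],[0,0,0.04,0,0,0,1],[0,0,0.03,0,0,0,1],[0,0,0.01,0,0,0,1],[0,0,0,0,0,0,1]]}}

```text
t: 4.7
tcp_pos: [0.5268, -0.2293, 0.1723]
tool_rot: [179.9, 0.1, 86.7]
ft_force: [0.9, 0.1, -1.9]
opening: 0.0159
```

Run:
```python
from h import *
for i in range(3):
  s=manip.state();print(s["tcp_pos"],s["tool_rot"],s["opening"],s["ft_force"],s["torque"]); b=load("scene")
crop(b,70,90,290,280,3.6,"s2.png")
```

```text
[ 0.52682618 -0.22931483  0.17234002] [1.79859094e+02 8.30073372e-02 8.67179233e+01] 0.01588979163363773 [ 0.89187385  0.14289415 -1.93684215] [-0.09134921  0.05551583 -0.0061333 ]
[ 0.52580202 -0.22855892  0.17022522] [-1.79959623e+02 -3.32529101e-02  8.67206078e+01] 0.015853416567147994 [-0.69727716 -0.76562273 -3.72636146] [-0.04794183  0.08947719  0.00858943]
[ 0.5251041  -0.22816688  0.16898367] [-1.79839569e+02 -1.06666524e-01  8.67136749e+01] 0.01570831411156564 [-1.01529956 -1.26514209 -2.81414206] [-0.05656002  0.07052591 -0.00362332]
```

View pics/s2.png

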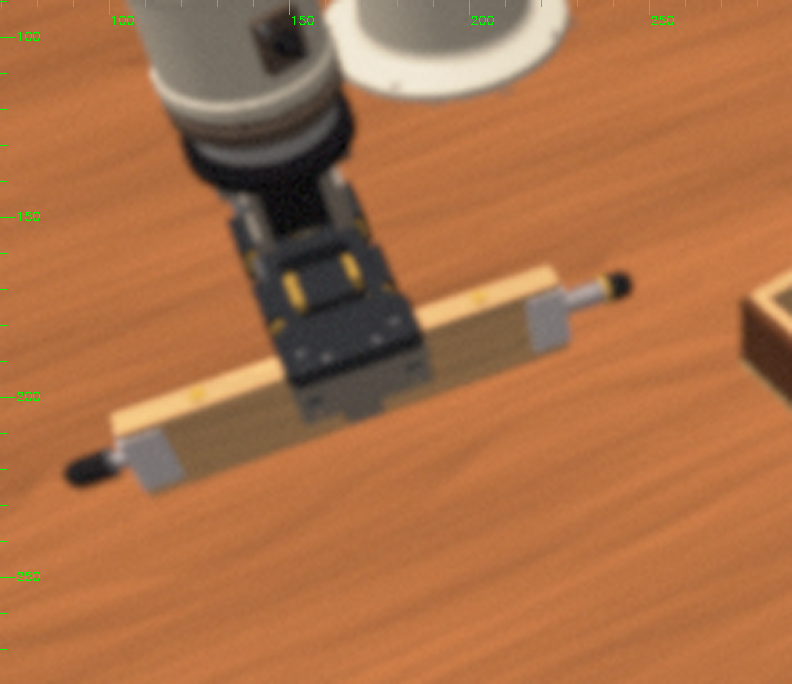

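Call:
{"name": "arm_command", "arguments": {"targets": [[0.005,0.02,0.002,0,0,1.28,1],[0.005,0.0425,0.002,0,0,1.28,1],[0.005,0.045,0.002,0,0,1.28,1],[0.005,0.045,0.002,0,0,1.28,1],[0.005,0.045,0.002,0,0,1.28,1],[0.005,0.045,0,0,0,1.28,1],[0.005,0.045,0,0,0,1.28,1],[0.005,0.045,0,0,0,1.28,1],[0.005,0.045,0,0,0,1.28,1],[0.005,0.035,0,0,0,1.28,1]]}}

```text
t: 5.85
tcp_pos: [0.5745, 0.1861, 0.1784]
tool_rot: [-179.8, -0.0, 99.6]
ft_force: [0.6, -0.5, -2.3]
opening: 0.0156
```

Call:
{"name": "arm_command", "arguments": {"targets": [[0,0,0,-3.7,-0.62,0,1],[0,0,0,-3.7,-0.62,0,1],[0,0,0,-3.7,-0.62,0,1],[0,0,0,-3.7,-0.62,0,1],[0,0,0,0,0,0,1],[0,0,0,0,0,0,1],[0,0,0,0,0,0,1]]}}

```text
t: 6.55
tcp_pos: [0.5759, 0.183, 0.1803]
tool_rot: [-179.9, 15.0, 99.5]
ft_force: [0.8, 0.7, -2.5]
opening: 0.0156
```

```bash
cat > st.py <<'E'
from h import *
from scipy.spatial.transform import Rotation as Ro
TR=np.array([.5715,.2129]);YAW=np.radians(9.54)
def st(n=8):
    P=[];F=[];Q=[];M=[]
    for i in range(n):
        s=manip.state();P.append(s["tcp_pos"]);F.append(s["ft_force"]);M.append(s["torque"]);Q.append(Ro.from_euler("xyz",s["tool_rot"],degrees=True)); 
        if n>1: b=load("scene")
    p=np.mean(P,0);f=np.mean(F,0);R=Ro.concatenate(Q).mean();W=Ro.from_euler("z",YAW)
    pt=W.inv().apply(p-[*TR,0]);ft=W.inv().apply(f)
    m=(W.inv()*R).as_matrix(); # tool in tray; tool z ~ down, tool x ~ along +y tray
    ax=m[:,0] # tool x axis
    print("t",s["t"],"tcp tray mm",(pt*1e3).round(1),"std",(np.std(P,0)*1e3).round(1),"F tray",ft.round(2),"sd",np.std(F,0).round(1),"M",W.inv().apply(np.mean(M,0)).round(3))
    print("tool x in tray",ax.round(4),"slope deg",np.degrees(np.arctan2(ax[2],ax[1])).round(2),"tool y",m[:,1].round(4),"op",s["opening"])
    return pt,m
if __name__=="__main__": st()
E
python3 st.py
python3 - <<'E'
from h import *
a=load("top");b=load("scene")
cv2.imwrite("pics/t3.png",a["img"]);cv2.imwrite("pics/s3.png",b["img"])
crop(b,250,60,450,260,3,"s3c.png");crop(a,120,130,320,280,4,"t3c.png")
E
```

```text
t 6.9 tcp tray mm [ -0.3 -30.2 181. ] std [0.1 0.2 0.3] F tray [ 0.42  0.12 -2.17] sd [0.5 0.5 0.4] M [ 0.167  0.045 -0.007]
tool x in tray [ 0.0012  0.966  -0.2584] slope deg -14.98 tool y [ 1.0e+00 -1.3e-03 -2.0e-04] op 0.015899647894631077
```

View pics/s3c.png

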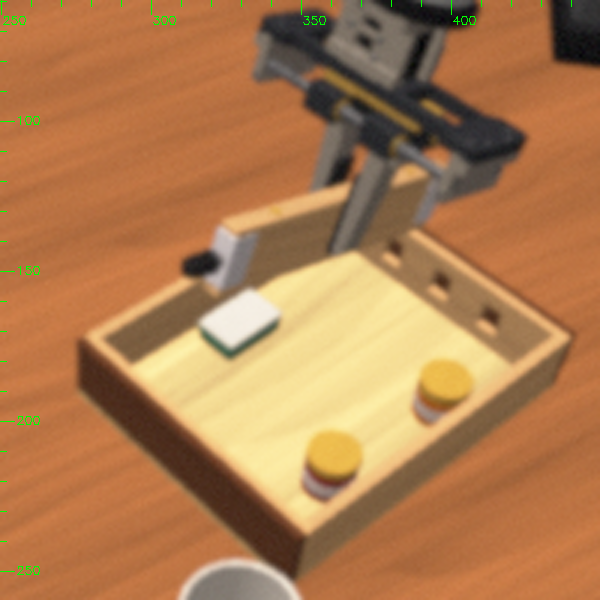

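View pics/t3c.png

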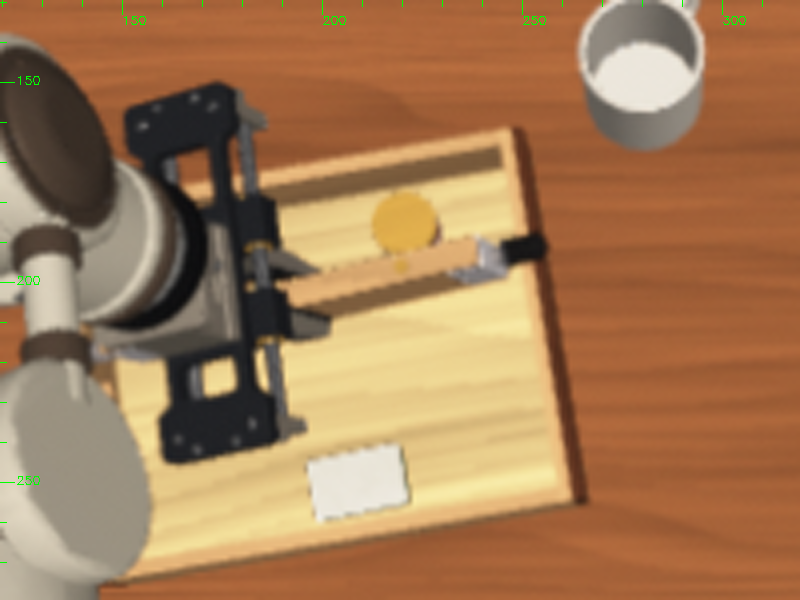

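```bash
cat > ov.py <<'E'
from st import *
import sys
H=float(sys.argv[2]) if len(sys.argv)>2 else .0116   # tcp above lower edge
FX=.0335
pt,m=st(1)
def W(L): # board-local (thick x, along s toward sprung, height) -> world
    L=np.asarray(L,float); t=pt+L[:,[0]]*m[:,1]+L[:,[1]]*m[:,0]-(L[:,[2]]-H)*m[:,2]
    c,s=np.cos(YAW),np.sin(YAW); return np.c_[TR[0]+c*t[:,0]-s*t[:,1],TR[1]+s*t[:,0]+c*t[:,1],t[:,2]]
Ls=[W([[x*.008,-.118,.054],[x*.008,.118,.054],[x*.008,.118,0],[x*.008,-.118,0],[x*.008,-.118,.054]]) for x in(-1,1)]
Ls.append(W([[0,-.118-FX,.028],[0,.118+.076-FX,.028]]))
a=load("top");b=load("scene")
n=sys.argv[1]
crop(b,250,60,450,260,3.9 if 0 else 3,f"s{n}.png",Ls);crop(a,120,130,320,280,4,f"t{n}.png",Ls)
E
python3 ov.py 4
```

```text
t 7.05 tcp tray mm [ -0.3 -29.7 181.2] std [0. 0. 0.] F tray [ 0.8  -0.19 -0.96] sd [0. 0. 0.] M [ 0.152  0.04  -0.017]
tool x in tray [ 5.000e-04  9.659e-01 -2.588e-01] slope deg -15.0 tool y [ 1.e+00 -5.e-04  1.e-04] op 0.016272116655306822
```

View pics/s4.png

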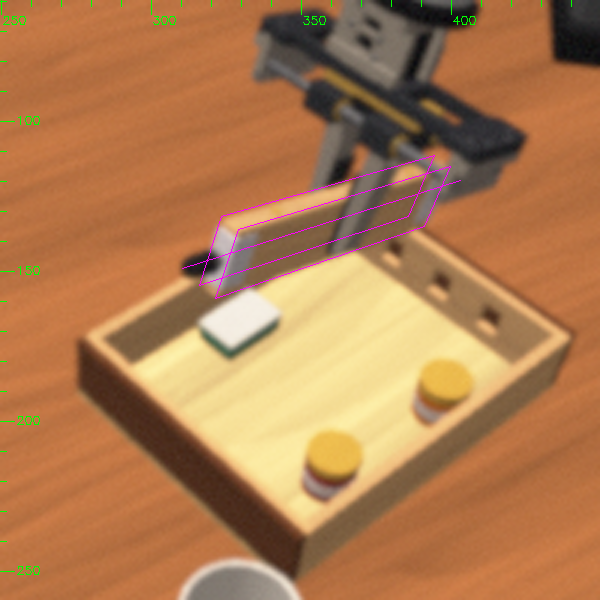

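View pics/t4.png

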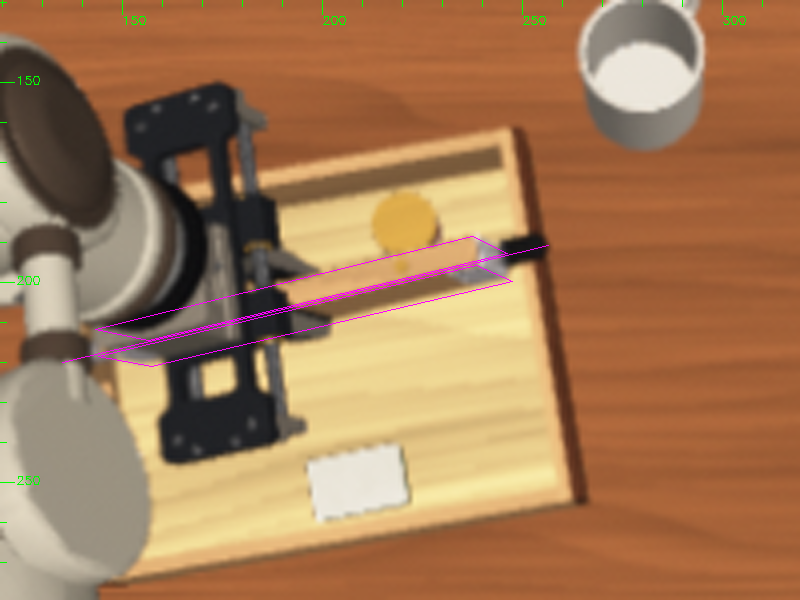

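Run:
```python
import sys; sys.argv=["x","5"]
from ov import *
crop(b,300,110,420,170,6.6,"s5a.png");crop(b,300,110,420,170,6.6,"s5b.png",Ls)
crop(a,210,180,260,210,14,"t5a.png");
p=cv2.imread("pics/s5a.png");q=cv2.imread("pics/s5b.png");cv2.imwrite("pics/s5.png",cv2.resize(np.vstack([p,q]),None,fx=.75,fy=.75))
crop(a,210,180,260,210,10,"t5a.png");crop(a,210,180,260,210,10,"t5b.png",Ls)
p=cv2.imread("pics/t5a.png");q=cv2.imread("pics/t5b.png");cv2.imwrite("pics/t5.png",np.vstack([p,q]))
```

```text
t 7.15 tcp tray mm [ -0.3 -29.7 181.2] std [0. 0. 0.] F tray [ 0.48  0.28 -2.28] sd [0. 0. 0.] M [0.186 0.024 0.058]
tool x in tray [ 4.000e-04  9.659e-01 -2.589e-01] slope deg -15.0 tool y [ 1.e+00 -4.e-04  0.e+00] op 0.015419419068361714
```

View pics/s5.png

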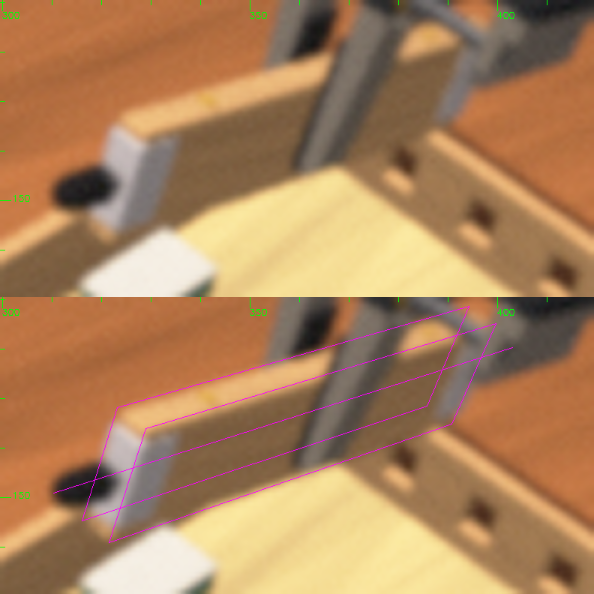

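View pics/t5.png

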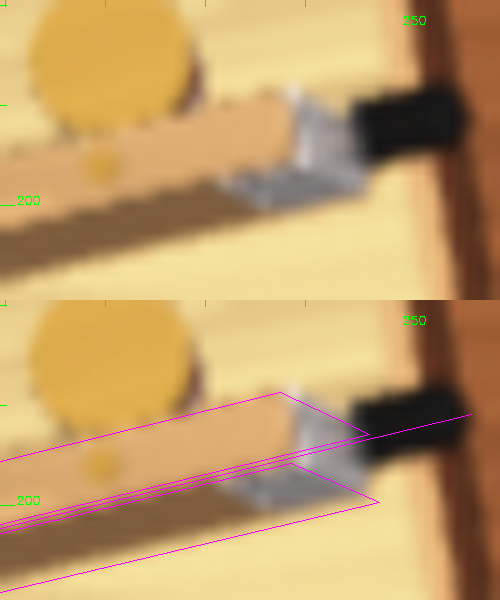

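Call:
{"name": "arm_command", "arguments": {"targets": [[0,0,-0.03,0,0,0,1],[0,0,-0.035,0,0,0,1],[0,0,-0.03,0,0,0,1],[0.0003,0.0005,-0.014,0,0,0,1],[0,0,-0.01,0,0,0,1],[0,0,0,0,0,0,1],[0,0,0,0,0,0,1]]}}

```text
t: 7.95
tcp_pos: [0.5776, 0.1844, 0.0636]
tool_rot: [179.9, 15.0, 99.5]
ft_force: [0.5, 1.2, -2.6]
opening: 0.0156
```

```bash
python3 st.py
python3 - <<'E'
import sys; sys.argv=["x","6"]
from ov import *
crop(b,300,110,450,210,5,"s6.png");crop(b,300,110,450,210,5,"s6b.png",Ls)
E
```

```text
t 8.3 tcp tray mm [  1.1 -29.1  63.5] std [0.4 0.1 0.4] F tray [ 0.34  0.29 -2.66] sd [0.3 0.4 0.5] M [0.179 0.058 0.001]
tool x in tray [ 0.001   0.9659 -0.2588] slope deg -15.0 tool y [ 1.0e+00 -4.0e-04  2.3e-03] op 0.015987292627587583
t 8.35 tcp tray mm [  0.3 -29.2  62.5] std [0. 0. 0.] F tray [ 0.87  0.32 -2.42] sd [0. 0. 0.] M [ 0.17   0.026 -0.   ]
tool x in tray [ 6.000e-04  9.659e-01 -2.589e-01] slope deg -15.0 tool y [ 1.e+00 -4.e-04  7.e-04] op 0.015891688784257566
```

View pics/s6.png

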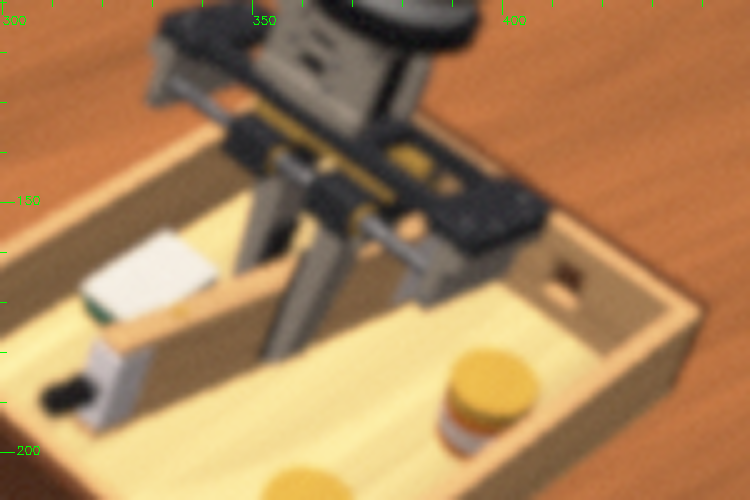

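View pics/s6b.png

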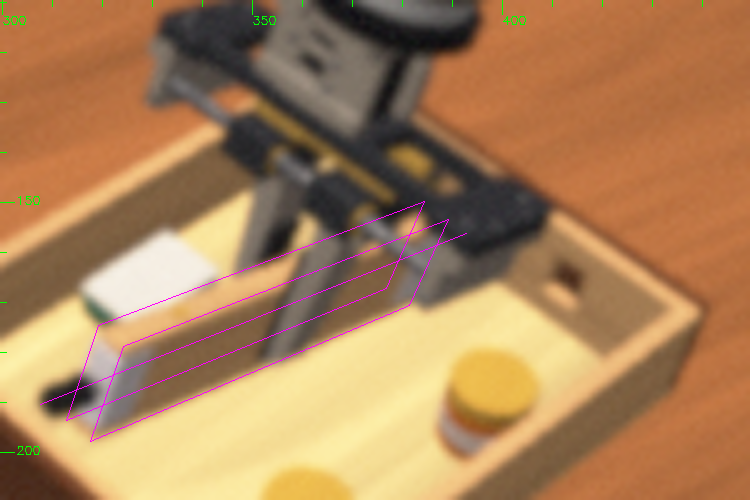

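View pics/t6.png

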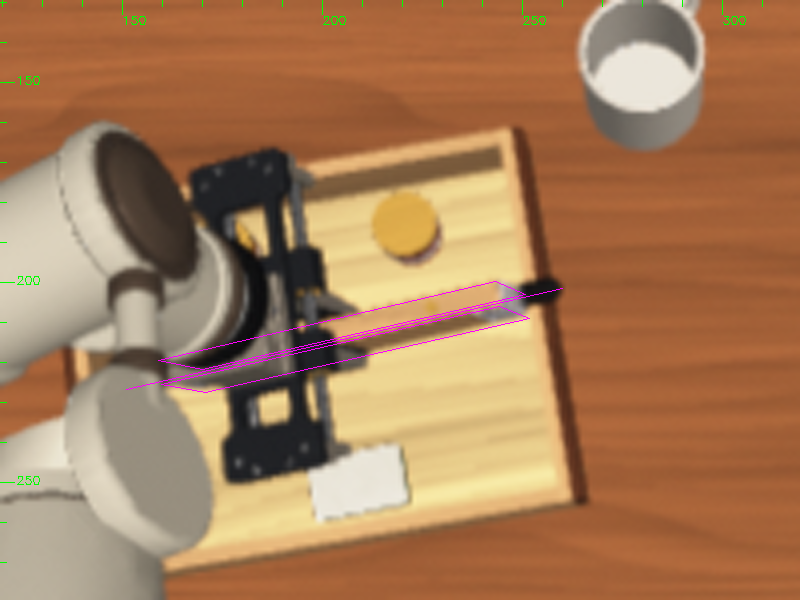

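Call:
{"name": "arm_command", "arguments": {"targets": [[-0.001,0.005,0,0,0,0,1],[-0.001,0.005,0,0,0,0,1],[-0.001,0.005,0,0,0,0,1],[-0.0005,0.004,0,0,0,0,1],[0,0,0,0,0,0,1],[0,0,0,0,0,0,1]]}}

```text
t: 9.05
tcp_pos: [0.5729, 0.2032, 0.0621]
tool_rot: [-180.0, 15.0, 99.5]
ft_force: [0.4, 0.3, -2.3]
opening: 0.0159
```

```bash
python3 st.py
```

```text
t 9.4 tcp tray mm [ -0.2 -10.   62.1] std [0.  0.1 0. ] F tray [-0.16 -0.12 -2.35] sd [0.9 0.7 0.6] M [ 0.17   0.064 -0.024]
tool x in tray [ 5.000e-04  9.659e-01 -2.590e-01] slope deg -15.01 tool y [ 1.e+00 -5.e-04 -0.e+00] op 0.01533800539223358
```

Call:
{"name": "arm_command", "arguments": {"targets": [[-0.0005,0.003,0,0,0,0,1],[-0.0005,0.003,0,0,0,0,1],[0,0,0,0,0,0,1],[0,0,0,0,0,0,1]]}}

```text
t: 9.85
tcp_pos: [0.572, 0.2086, 0.062]
tool_rot: [-180.0, 15.1, 99.5]
ft_force: [0.2, -3.8, -3.6]
opening: 0.0158
```

```bash
python3 st.py
```

```text
t 10.2 tcp tray mm [-0.3 -4.2 62. ] std [0.  0.1 0. ] F tray [ 0.52 -3.79 -3.5 ] sd [0.7 0.2 0.2] M [-0.751 -0.021 -0.034]
tool x in tray [ 4.000e-04  9.657e-01 -2.595e-01] slope deg -15.04 tool y [ 1.e+00 -5.e-04 -4.e-04] op 0.015567533714880837
```

Call:
{"name": "arm_command", "arguments": {"targets": [[-0.0004,0.0027,-0.001,0,0,0,1],[-0.0005,0.0027,-0.001,0,0,0,1],[0,0,0,0,0,0,1],[0,0,0,0,0,0,1]]}}

```text
t: 10.65
tcp_pos: [0.5712, 0.2141, 0.0604]
tool_rot: [-180.0, 15.1, 99.5]
ft_force: [0.6, -6.2, -2.0]
opening: 0.0157
```

```bash
python3 st.py
```

```text
t 11.0 tcp tray mm [-0.1  1.3 60.4] std [0. 0. 0.] F tray [-0.03 -6.14 -2.1 ] sd [0.4 0.6 0.4] M [-1.073  0.074  0.016]
tool x in tray [ 3.000e-04  9.656e-01 -2.600e-01] slope deg -15.07 tool y [ 1.e+00 -3.e-04  0.e+00] op 0.015810863727276744
```

Call:
{"name": "arm_command", "arguments": {"targets": [[-0.0004,0.0027,-0.001,0,0,0,1],[-0.0005,0.0027,-0.001,0,0,0,1],[0,0,0,0,0,0,1],[0,0,0,0,0,0,1]]}}

```text
t: 11.45
tcp_pos: [0.5706, 0.2191, 0.0589]
tool_rot: [180.0, 15.1, 99.5]
ft_force: [1.6, -8.2, 0.3]
opening: 0.0154
```

```bash
python3 st.py; python3 ov.py 7
```

```text
t 11.8 tcp tray mm [ 0.2  6.2 58.9] std [0. 0. 0.] F tray [-0.86 -8.32 -0.02] sd [0.5 0.5 0.3] M [-1.276  0.178  0.082]
tool x in tray [ 3.000e-04  9.654e-01 -2.609e-01] slope deg -15.12 tool y [ 1.e+00 -3.e-04  2.e-04] op 0.015834479559345922
t 11.85 tcp tray mm [ 0.2  6.2 58.9] std [0. 0. 0.] F tray [-0.8  -8.92 -0.68] sd [0. 0. 0.] M [-1.241  0.165  0.053]
tool x in tray [ 4.000e-04  9.654e-01 -2.609e-01] slope deg -15.12 tool y [ 1.e+00 -3.e-04  3.e-04] op 0.015555946437616418
```

View pics/s7.png

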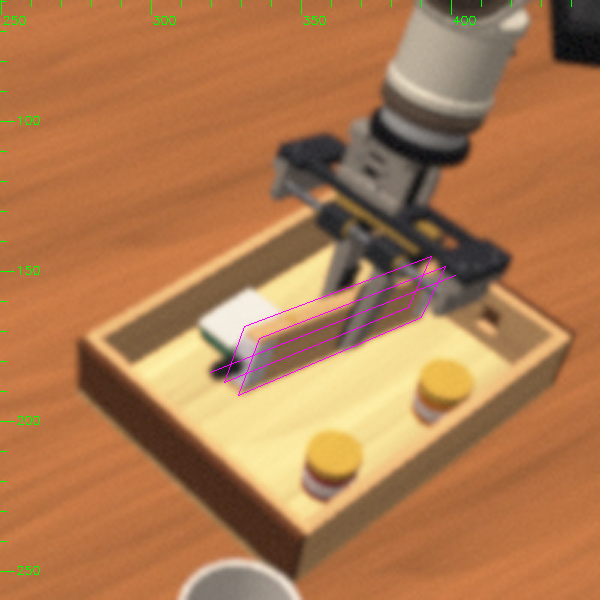

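View pics/t7.png

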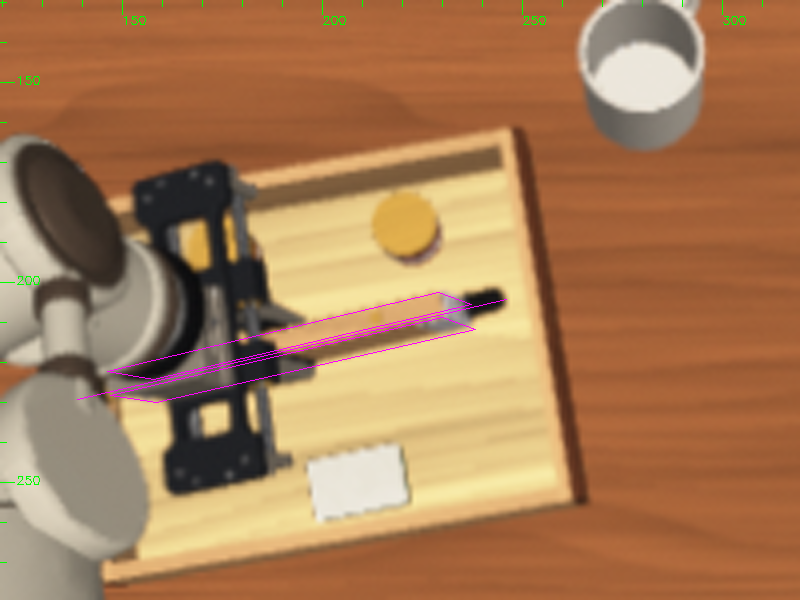

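Call:
{"name": "arm_command", "arguments": {"targets": [[0,0.0003,-0.0046,1.67,0.28,0,1],[-0.0001,0.0003,-0.0046,1.67,0.28,0,1],[0,0.0002,-0.0046,1.67,0.28,0,1],[0,0,0,0,0,0,1],[0,0,0,0,0,0,1]]}}

```text
t: 12.45
tcp_pos: [0.5708, 0.2194, 0.0453]
tool_rot: [180.0, 10.0, 99.5]
ft_force: [1.0, -8.7, 1.7]
opening: 0.016
```

```bash
python3 st.py
```

```text
t 12.8 tcp tray mm [ 0.4  6.7 45.3] std [0.  0.1 0. ] F tray [-1.24 -9.17  1.05] sd [0.5 0.4 0.4] M [-1.283  0.281  0.137]
tool x in tray [ 3.000e-04  9.847e-01 -1.745e-01] slope deg -10.05 tool y [ 1.e+00 -2.e-04  5.e-04] op 0.01568779069731212
```

Call:
{"name": "arm_command", "arguments": {"targets": [[-0.0003,0.0002,-0.0042,1.5,0.25,0,1],[-0.0003,0.0002,-0.0042,1.5,0.25,0,1],[0,0,0,0,0,0,1],[0,0,0,0,0,0,1]]}}

```text
t: 13.25
tcp_pos: [0.5705, 0.2198, 0.037]
tool_rot: [179.9, 7.0, 99.5]
ft_force: [0.3, -9.3, 0.2]
opening: 0.0158
```

```bash
python3 st.py;python3 ov.py 8
```

```text
t 13.6 tcp tray mm [ 0.2  7.2 37. ] std [0.  0.1 0. ] F tray [-0.74 -9.25  0.67] sd [0.4 0.6 0.4] M [-1.351  0.197  0.079]
tool x in tray [ 4.000e-04  9.925e-01 -1.220e-01] slope deg -7.01 tool y [ 1.0e+00 -2.0e-04  1.4e-03] op 0.015921868337129923
t 13.65 tcp tray mm [ 0.2  7.2 37. ] std [0. 0. 0.] F tray [ -0.92 -10.07   1.08] sd [0. 0. 0.] M [-1.366  0.143  0.082]
tool x in tray [ 3.000e-04  9.925e-01 -1.220e-01] slope deg -7.01 tool y [ 1.0e+00 -2.0e-04  1.4e-03] op 0.015914363247827704
```

View pics/s8.png

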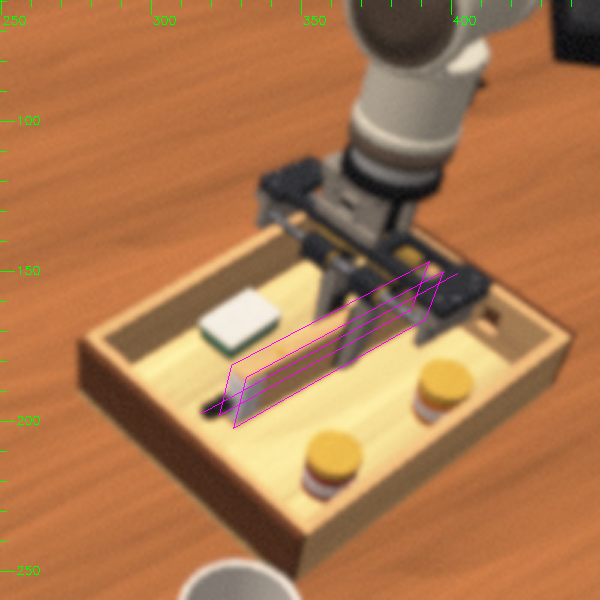

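View pics/t8.png

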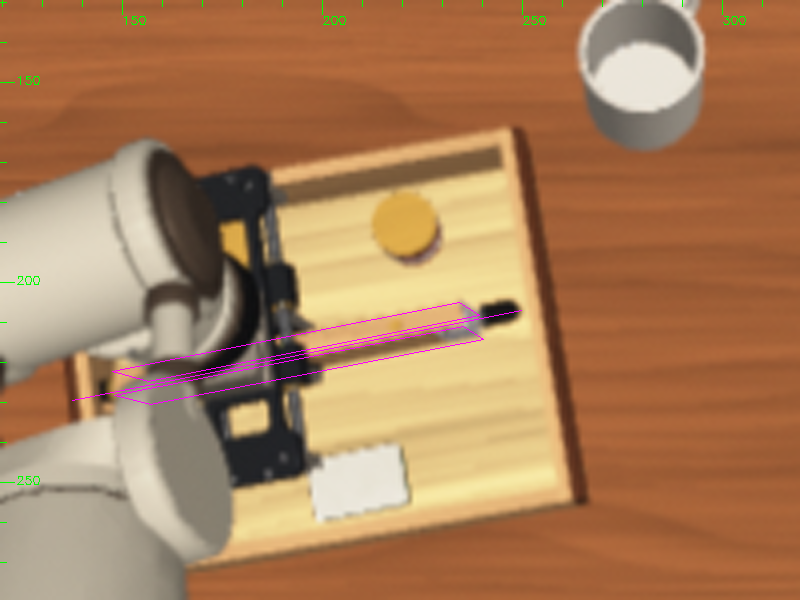

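Call:
{"name": "arm_command", "arguments": {"targets": [[-0.0002,0.0003,-0.0035,1.3,0.22,0,1],[-0.0001,0.0001,-0.0035,1.3,0.22,0,1],[0,0.0001,-0.0035,1.3,0.22,0,1],[0,0,0,0,0,0,1],[0,0,0,0,0,0,1]]}}

```text
t: 14.25
tcp_pos: [0.5705, 0.2204, 0.0266]
tool_rot: [179.9, 3.0, 99.5]
ft_force: [0.3, -9.0, 2.0]
opening: 0.0157
```

```bash
python3 st.py
```

```text
t 14.6 tcp tray mm [ 0.3  7.7 26.7] std [0.  0.1 0. ] F tray [-0.62 -9.79  1.75] sd [0.6 0.4 0.5] M [-1.243  0.223  0.12 ]
tool x in tray [ 3.000e-04  9.986e-01 -5.310e-02] slope deg -3.04 tool y [ 1.e+00 -2.e-04  2.e-03] op 0.015863293631588067
```

Call:
{"name": "arm_command", "arguments": {"targets": [[-0.0003,0.0002,-0.004,1.5,0.25,0,1],[-0.0003,0.0002,-0.004,1.5,0.25,0,1],[0,0,0,0,0,0,1],[0,0,0,0,0,0,1]]}}

```text
t: 15.05
tcp_pos: [0.5702, 0.2208, 0.0186]
tool_rot: [179.8, -0.0, 99.5]
ft_force: [0.7, -9.5, 0.6]
opening: 0.0157
```

```bash
python3 st.py;python3 ov.py 9
python3 - <<'E'
from h import *
b=load("scene");crop(b,280,140,430,240,5,"s9c.png")
E
```

```text
t 15.4 tcp tray mm [ 0.   8.2 18.6] std [0.  0.1 0. ] F tray [-0.27 -9.7   0.78] sd [0.7 0.5 0.4] M [-1.297  0.099  0.032]
tool x in tray [ 4.e-04  1.e+00 -0.e+00] slope deg -0.0 tool y [ 1.0e+00 -4.0e-04  2.7e-03] op 0.015532467923067074
t 15.45 tcp tray mm [ 0.   8.2 18.6] std [0. 0. 0.] F tray [ -0.06 -10.01   0.88] sd [0. 0. 0.] M [-1.261  0.106  0.04 ]
tool x in tray [ 3.e-04  1.e+00 -1.e-04] slope deg -0.0 tool y [ 1.0e+00 -3.0e-04  2.7e-03] op 0.015516376632147635
```

View pics/s9c.png

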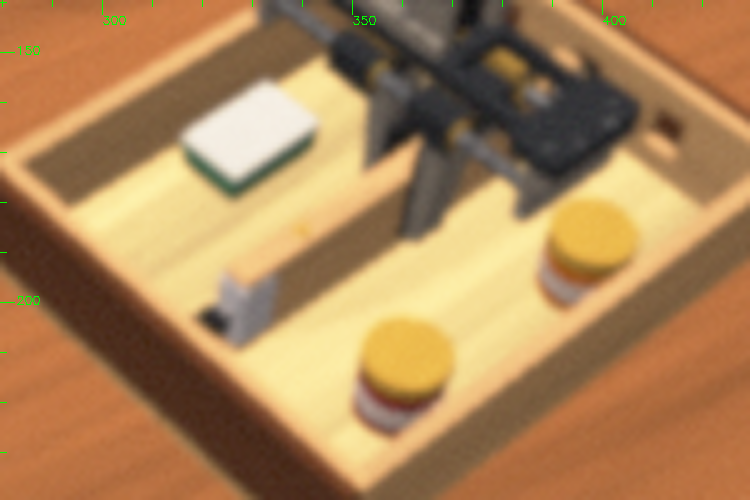

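View pics/t9.png

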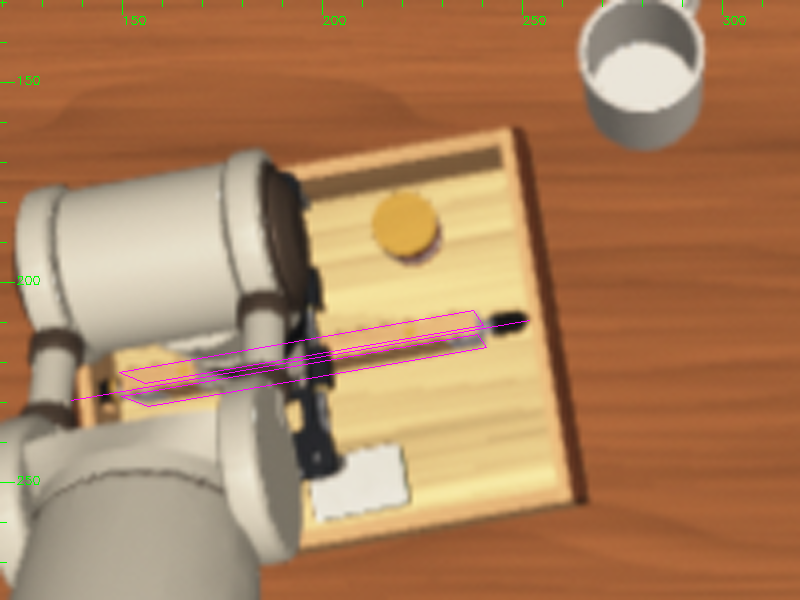

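Call:
{"name": "arm_command", "arguments": {"targets": [[0.0003,-0.002,0,0,0,0,1],[0.0004,-0.002,0,0,0,0,1],[0.0003,-0.002,0,0,0,0,1],[0,0,0,0,0,0,1],[0,0,0,0,0,0,1]]}}

```text
t: 16.1
tcp_pos: [0.571, 0.2156, 0.0185]
tool_rot: [179.8, -0.1, 99.5]
ft_force: [0.9, -7.6, 0.2]
opening: 0.0154
```

```bash
python3 st.py
```

```text
t 16.45 tcp tray mm [-0.1  2.8 18.5] std [0. 0. 0.] F tray [-0.23 -7.3   0.13] sd [0.4 0.5 0.4] M [-0.92   0.063  0.003]
tool x in tray [4.0e-04 1.0e+00 1.1e-03] slope deg 0.06 tool y [ 1.0e+00 -4.0e-04  2.7e-03] op 0.01585819392646357
```

Call:
{"name": "arm_command", "arguments": {"targets": [[0.0003,-0.002,0,0,0,0,1],[0.0003,-0.0018,0,0,0,0,1],[0,0,0,0,0,0,1],[0,0,0,0,0,0,1]]}}

```text
t: 16.9
tcp_pos: [0.5714, 0.2123, 0.0185]
tool_rot: [179.8, -0.1, 99.5]
ft_force: [-0.1, -6.0, 0.1]
opening: 0.0158
```

```bash
python3 st.py
python3 - <<'E'
from h import *
a=load("top");crop(a,210,180,280,230,11,"t10.png")
E
```

```text
t 17.25 tcp tray mm [-0.2 -0.5 18.4] std [0. 0. 0.] F tray [-0.11 -5.53 -0.26] sd [0.4 0.3 0.4] M [-0.713  0.038 -0.024]
tool x in tray [5.0e-04 1.0e+00 1.8e-03] slope deg 0.1 tool y [ 1.0e+00 -5.0e-04  2.7e-03] op 0.015640500366419806
```

View pics/t10.png

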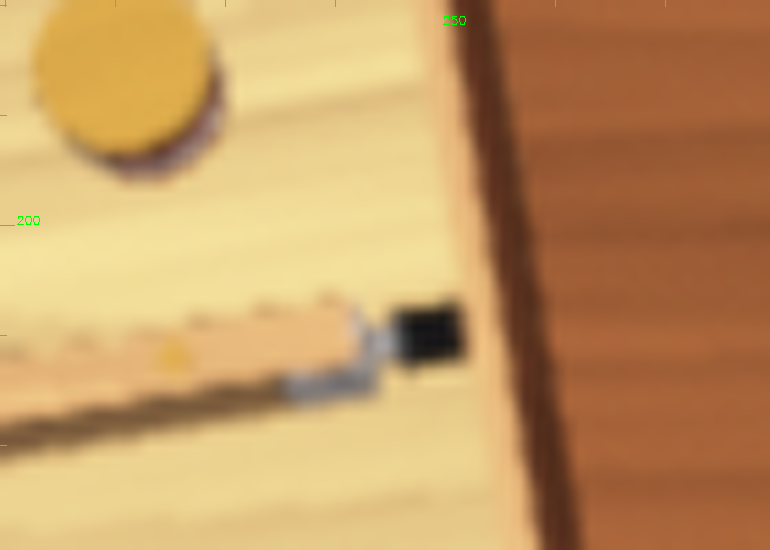

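Call:
{"name": "arm_command", "arguments": {"targets": [[0.0002,-0.001,0,0,0,0,1],[0.0001,-0.0008,0,0,0,0,1],[0,0,0,0,0,0,1],[0,0,0,0,0,0,1]]}}

```text
t: 17.75
tcp_pos: [0.5715, 0.2108, 0.0183]
tool_rot: [179.9, -0.1, 99.5]
ft_force: [2.4, -3.4, 0.2]
opening: 0.0157
```

```bash
python3 st.py
```

```text
t 18.1 tcp tray mm [-0.6 -2.1 18.1] std [0.1 0.  0.1] F tray [ 2.19 -3.08  1.01] sd [0.5 0.8 0.5] M [-0.295 -0.316 -0.118]
tool x in tray [6.0e-04 1.0e+00 2.3e-03] slope deg 0.13 tool y [ 1.e+00 -6.e-04  2.e-03] op 0.015796146623574724
```

Call:
{"name": "arm_command", "arguments": {"targets": [[0.0006,0.0001,0,0,0,0,1],[0,0,-0.0007,0,0,0,1],[0,0,0,0,0,0,1],[0,0,0,0,0,0,1]]}}

```text
t: 18.55
tcp_pos: [0.5711, 0.2108, 0.0175]
tool_rot: [180.0, -0.1, 99.5]
ft_force: [-0.8, -0.5, 6.2]
opening: 0.0158
```

```bash
python3 st.py
python3 - <<'E'
from h import *
a=load("top");crop(a,120,180,280,240,5,"t11.png")
b=load("scene");crop(b,280,140,430,240,5,"s11.png")
E
```

```text
t 18.9 tcp tray mm [-0.7 -2.  17.5] std [0. 0. 0.] F tray [-0.23 -1.03  6.33] sd [0.5 0.6 0.5] M [-0.62   0.091 -0.137]
tool x in tray [-1.0e-04  1.0e+00  1.8e-03] slope deg 0.11 tool y [1.e+00 1.e-04 1.e-04] op 0.015588411264956265
```

View pics/t11.png

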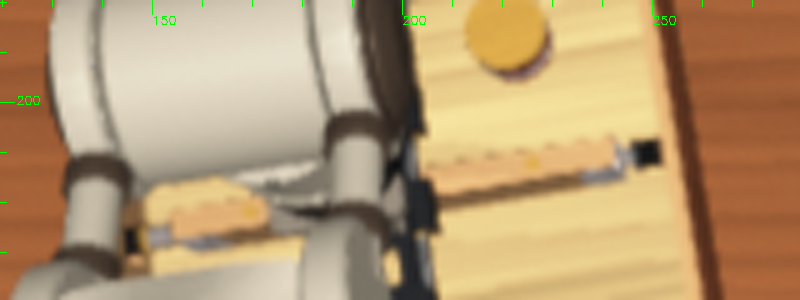

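View pics/s11.png

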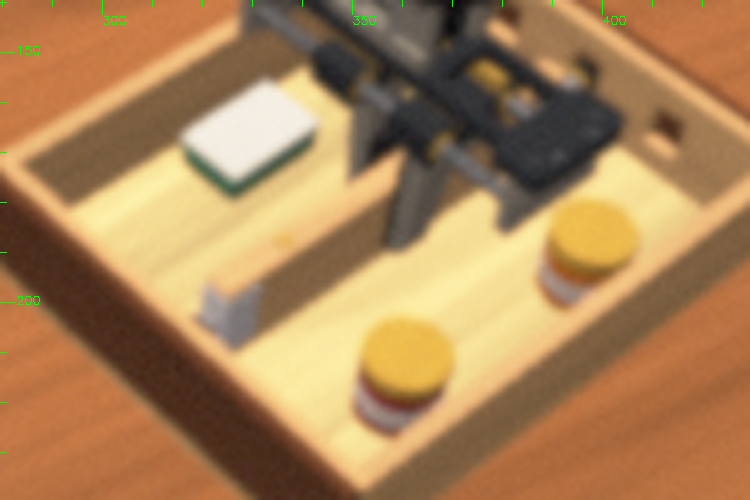

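Call:
{"name": "arm_command", "arguments": {"targets": [[0,0,0.0005,0,0,0,1],[0,0,0,0,0,0,0.8],[0,0,0,0,0,0,0.6],[0,0,0,0,0,0,0.6],[0,0,0,0,0,0,0.6],[0,0,0,0,0,0,0.6],[0,0,0,0,0,0,0.6],[0,0,0,0,0,0,0.6]]}}

```text
t: 19.85
tcp_pos: [0.571, 0.2105, 0.0172]
tool_rot: [-180.0, -0.1, 99.5]
ft_force: [-0.3, 0.5, -0.1]
opening: 0.0367
```

```bash
python3 st.py
python3 - <<'E'
from h import *
a=load("top");crop(a,120,180,280,240,5,"t12.png")
b=load("scene");crop(b,280,140,430,240,5,"s12.png")
E
```

```text
t 20.2 tcp tray mm [-0.9 -2.3 17.2] std [0. 0. 0.] F tray [-0.    0.06 -0.11] sd [0.6 0.6 0.4] M [-0.054  0.054  0.   ]
tool x in tray [4.e-04 1.e+00 2.e-03] slope deg 0.11 tool y [ 1.e+00 -4.e-04 -0.e+00] op 0.03668220396917256
```

View pics/s12.png

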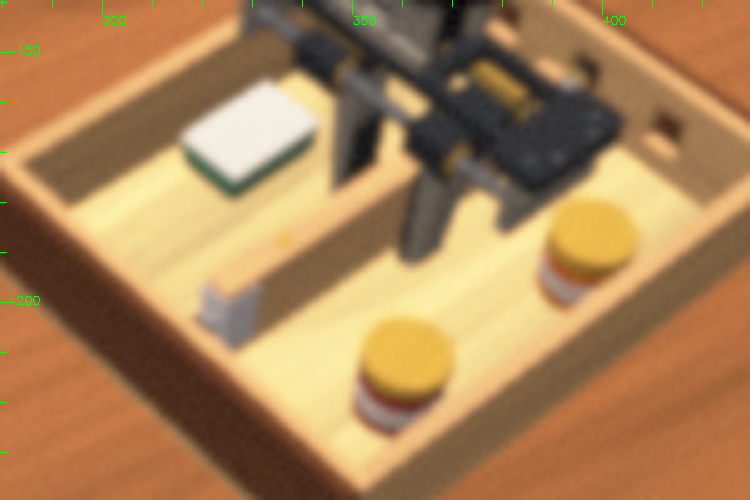

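Released, with clearance on both sides. Next I retreat straight up, then back away for a clear view.

Call:
{"name": "arm_command", "arguments": {"targets": [[0,0,0.01,0,0,0,0.6],[0,0,0.02,0,0,0,0.6],[0,0,0.035,0,0,0,0.6],[0,0,0.045,0,0,0,0.6],[0,0,0.045,0,0,0,0.6],[0,0,0.045,0,0,0,0.6],[-0.04,0,0.03,0,0,0,0.6],[-0.04,0.02,0,0,0,0,0.6],[-0.04,0.03,0,0,0,0,0.6],[-0.04,0.04,0,0,0,0,0.6]]}}

```text
t: 21.35
tcp_pos: [0.4142, 0.2961, 0.2485]
tool_rot: [179.9, -0.1, 99.4]
ft_force: [0.8, 1.2, 0.6]
opening: 0.0369
```

Call:
{"name": "arm_command", "arguments": {"targets": [[-0.03,0.04,0,0,0,0,0.6],[-0.03,0.045,0,0,0,0,0.6],[-0.03,0.045,0,0,0,0,0.6],[-0.02,0.045,0,0,0,0,0.6],[0,0.045,0,0,0,0,0.6],[0,0.045,0,0,0,0,0.6],[0,0,0,0,0,0,0.6],[0,0,0,0,0,0,0.6]]}}

```text
t: 22.15
tcp_pos: [0.3098, 0.5543, 0.247]
tool_rot: [-180.0, -0.1, 99.6]
ft_force: [-0.4, 0.2, 0.2]
opening: 0.0369
```

```bash
cat > fin.py <<'E'
from h import *
TR=np.array([.5715,.2129]);Y=np.radians(9.54)
def W(L):
    L=np.asarray(L,float);c,s=np.cos(Y),np.sin(Y);return np.c_[TR[0]+c*L[:,0]-s*L[:,1],TR[1]+s*L[:,0]+c*L[:,1],L[:,2]]
o=-.002
Ls=[W([[-.008,o-.118,z],[.008,o-.118,z],[.008,o+.118,z],[-.008,o+.118,z],[-.008,o-.118,z]]) for z in(.06,)]+[W([[.008,o-.118,.006],[.008,o+.118,.006]])]
a=load("top");b=load("scene")
crop(a,120,150,280,285,5,"tf.png");crop(a,120,150,280,285,5,"tfo.png",Ls)
crop(b,260,110,450,260,4,"sf.png");crop(b,260,110,450,260,4,"sfo.png",Ls)
print(manip.state()["t"],manip.state()["tcp_pos"])
E
python3 fin.py
```

```text
22.25 [0.31043725 0.55330817 0.24799246]
```

View pics/tfo.png

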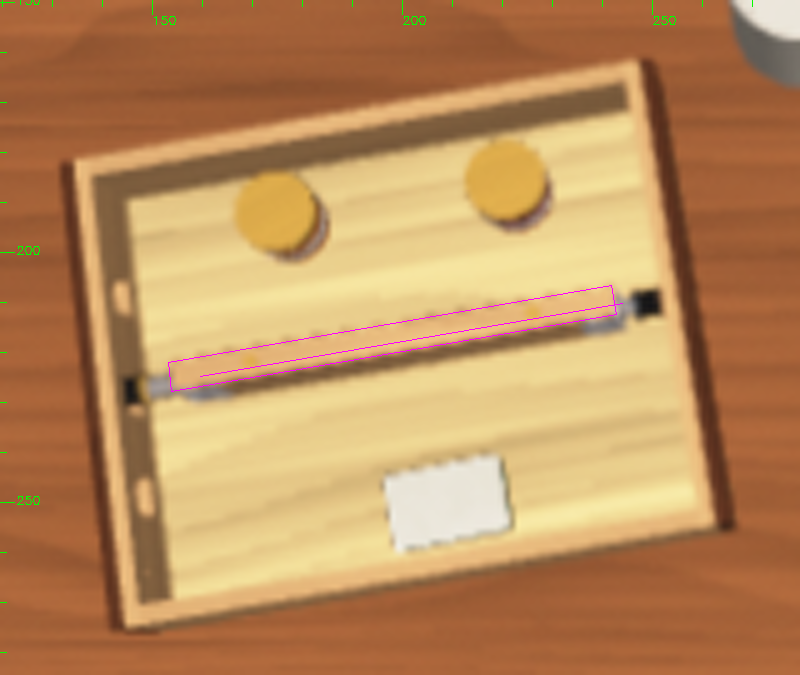

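View pics/sfo.png

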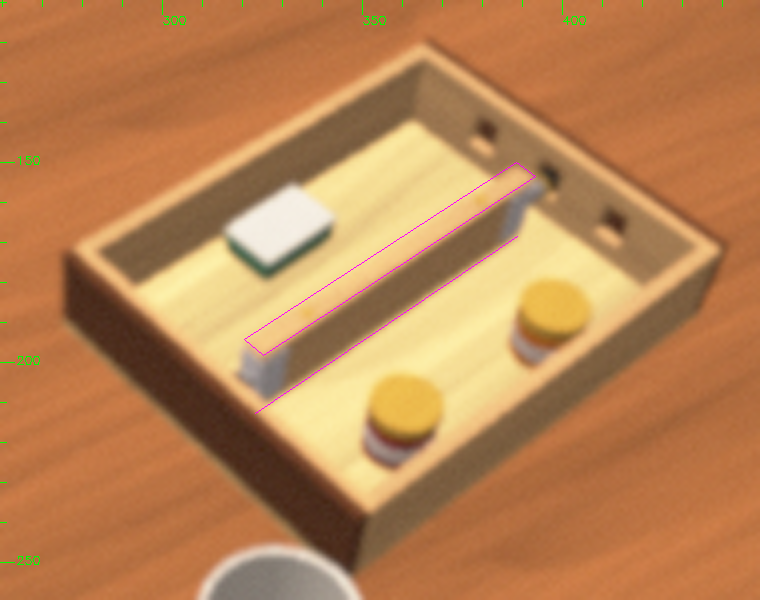

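View pics/sf.png

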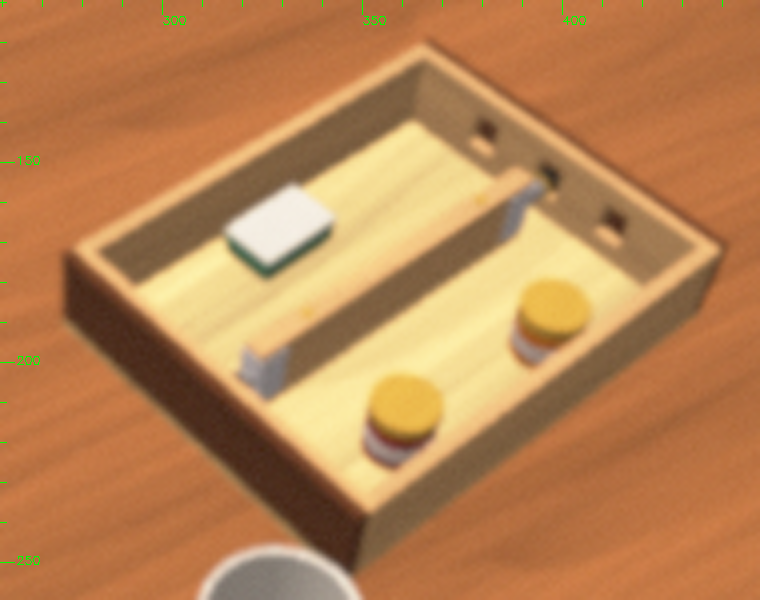

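```bash
python3 -c "
from workcell import manip
print(manip.job_done())"
```

```text
the job is handed in; nothing more can be done
None
```

The divider is back across the tray in the middle pair of slots, standing on the floor, and I let go of it and handed the job in after about 22 s.

**How it went in:** I gripped it at mid-length and put the sprung foot into the +y slot at a 15° slope. I then pressed the spring in along its axis; the measured push along the tray was at most about 10 N. I swung the board down level and let the fixed foot out into the -y slot.

**What the last checks showed:**
- **Position:** In both cameras the board lies on the predicted seated outline, to within about a pixel (2–3 mm). The gripper last read about 1 mm off the slots' centre line in x and 2 mm toward -y of the tray's middle.
- **Feet:** Both feet are in the middle slots. The +y one shows in its slot in both views. The -y slot is hidden from both cameras; there the foot's tip reaches under the inner face, and the push on the gripper fell from 5.5 to 3 N as the foot reached the bottom.
- **Upright and resting:** The board was on the floor with its slope at about 0.1° before I let go, and it looks unmoved after.
- **Other things:** The jars and the tin look unmoved in the closing pictures, and so does the part of the mug in view. The gripper was well clear.

**Not settled or slightly off:**
- I could not measure the spring's force after release. By the sizes given, it should be about 10 N over both sides.
- Fixed-foot contact also gave a brief 2 N sideways force, which eased after a 0.6 mm shift.
- At one point I pressed the board on the floor with about 8 N.
- The board's top edge sometimes looked 1–1.5 pixels lower than my overlay while it was held. I put that down to calibration and blur.

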